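# Press a clock glass home with the toggle clamp and hang the clock

### The arm

A 7-joint arm with a two-finger parallel gripper is mounted at the origin on the work surface. World frame = base frame: x ahead of the robot, y to its left, z up, the work surface at z = 0. Lengths are in m, angles in rad, forces in N, time in s.
With the tool pointing down it reaches from about 0.425 to 0.925 m from the base axis. Payload 6.8 kg.
Tool frame: the origin (TCP) lies between the finger pads; the fingertips stand r.tips_ahead ahead of it and the grasp point (between the pads) lies 5 mm behind it (r.tips_ahead is the distance from the TCP to the fingertips, in m); z points along the fingers, y is the line along which they close (so a half turn about z gives the same grasp; the last joint's range is limited). The gripper opens to 85 mm and grips with 20 to 120 N. Pads are 22 mm wide; open, the fingers measure 114 mm over their backs; the gripper's body (76 mm by 85 mm) begins 54 mm behind the grasp point. The pads swing forward as they close: fully open they stand 13 mm farther back than shut.
Start: joints at [-1.434, 0.477, 0.022, 1.555, -0.011, 1.109, -0.083], TCP at [0.164, 0.655, 0.245] pointing down, gripper open.
Joint ranges: [-2.96, 2.96], [-0.34, 2.1], [-1.41, 1.46], [0.24, 2.44], [-1.37, 4.51], [0.17, 1.92], [-2.96, 2.96]. Speed limits (rad/s): [2.39, 2.39, 3.14, 3.14, 3.14, 3.14, 3.14].

### API

Orientations are given as a rotation vector (axis times angle).
In Python, from bench import r gives the robot as it stands.
- The arm moves only by the tool move_arm, never from a script. Its argument "rows" is one flat list of numbers, 4 for each row, row after row: the shift along the tool's x, y, z in cm, then the turn about the tool's z in degrees. In form: [tx, ty, tz, twist, tx, ty, tz, twist, ...]. A call has 1 to 10 rows; each row is the pose to reach, as a shift and turn from the pose commanded when the call began, along the tool's axes at that moment; what a row does not reach only later rows make up. A row lasts 1/8 s, in which the tool goes at most 62.5 mm and 10.7 degrees, less where a joint would pass 70% of its speed; a pose out of reach is approached as far as the arm can. A call with a gripper value outside its range is refused whole. "fingers" is the opening, from 0 (shut) to 1 (fully open), set as the call begins (left out, the last holds). The fingers move at their own pace and stop on an object; "newtons" is the grip in N (left out, the last holds). Time passes only in rows, so rows that repeat a pose let the fingers close. It gives the time, the measured TCP pose, the force, the opening and the grip force at its end, in the units of the state.
- r.get_obs(): the state, without advancing time (a new reading comes with each control period).
- r.grab_frame(name): name is "scene" or "top"; returns the picture (400x640x3 uint8, blue, green, red); there is no depth.
- r.camera_params(name): a dict with "fx", "fy", "cx", "cy" (pixels), "k1" (the pictures are not rectified: a ray, as slopes to the right and down, at radius r is drawn at 1 + k1 r^2 times it, then the intrinsics apply), "world_from_camera" (4x4, takes a point from camera to world coordinates). Camera axes: x right, y down, z forward; pixel columns grow to the right and rows downward; lengths in m; the calibration is good to about 2 mm. A picture is of the moment at which its call begins. camera_params takes no time and is no camera call.
- r.hand_in(): hands the job in; it is judged then, once.
The state is a dict: "clock": time; "joints": joint angles; "qvel": joint speeds; "tau": joint torques, N m; "tcp_pos": TCP position; "orientation": TCP orientation; "contact_force": force on the tool from outside, world axes, zero at the start; "moment": the same for the moment, N m; "grip_width": finger opening in m; "gripper_force": force on a finger pad.
Only numpy, scipy, OpenCV 4.12 (cv2) and the standard library are available. Lean on these libraries where they do the work, as an engineer would, in place of code of your own. Each camera call takes 0.05 s, during which the arm holds its last target. There are 200 camera calls.

### The job

The brass clock lies in the blue fixture with its glass standing proud. Swing the toggle clamp's red-knobbed lever over its centre so that the clamp presses the glass fully home, let go for a moment to see that it stays locked by itself, then swing the lever fully back open. Lift the clock out and hang it by the hole in its lug on the brass peg of the sloping green board, face outward, case hanging below the peg, its back flat on the board, leaving the other things on the bench alone.

Things in the scene. Friction and masses are not known exactly. Their poses are not given: they have to be found in the camera images.
- fixture: Blue base plate 200 x 100 x 12 mm, fixed to the bench, with a round nest and a toggle clamp. Origin at bench level; x runs from the clamp to the nest, y along the clamp's hinge lines, z up. Nest centre at x = +70 mm. Clamp body from x = -76 to -3 mm, 42 mm wide, up to 90 mm high. Four 6 mm pins, tops 32 mm up, stand 34.5 mm from the nest centre at 42 and 149 degrees either side of +x
- nest (a point): Centre of the top of the round black nest (52 mm wide), 22 mm above the bench; the clock's back rests on it
- hinge (a point): Middle of the hinge line of the lever, at x = -62.5 mm, z = 83.4 mm of the fixture; the lever turns about the fixture's y axis
- lever (a joint): Clamp lever angle, rad: 0 = open (lying level, away from the nest); grows as it is raised and tipped towards the nest; upright at 1.57, toggle centre 1.70, end stop 1.85, where it stays locked. Over the last 0.4 rad before the centre it resists with up to about 10 N at the knob, then snaps on; unlocking needs a like pull. Elsewhere it stays where left
- knob (a point): Centre of the red ball, 27 mm across, at the end of the clamp lever, 110 mm from the hinge line; the steel lever stem (9 mm thick) runs from it to the hinge
- clamp_tip: Spring-loaded tip at the end of the steel clamp arm, with a black rubber foot 22 mm across; the origin lies in the arm and the foot's face is 22.5 mm along its -z, which points down when closed. With the lever open the arm stands up, leaning away from the nest
- clock: Round brass clock, 0.18 to 0.31 kg, on its back in the nest, white face up: case 60 mm across, 24 mm high, with a flat hanging lug (24 mm wide, 6 mm thick, flush with the back) reaching 58 mm from the case's centre. Origin at the centre of the back; z points out of the face, x to the lug
- eye (a point): Centre of the 11 mm hole through the clock's lug, in the plane of the clock's back, 43 mm from the clock's centre along its x
- bezel (a joint): How far the glass bezel (steel rim 54 mm across, with the white face) has been pressed into the case, in m: 0 = standing proud, 0.004 = fully home. It takes about 13 N, steadily, to push in and stays where it is
- glass (a point): Centre of the top of the glass: 34 mm above the clock's back when proud, 30 mm when home
- board: Green board in a dark wooden frame (170 mm up the slope, 178 mm wide), fixed, sloping at 0.70 rad to the bench, its face turned up and away from the robot. Origin in its face at the middle of the lower edge; x points up the slope (towards the robot), y along the lower edge, z straight out of the face
- peg_base (a point): Foot of the brass peg, in the board's face, 115 mm up the slope. The peg stands square to the face along this point's z: 7.4 mm thick, 27 mm long, tapering over its last 6 mm to 3 mm; the axes are the board's
- screwdriver: Loose screwdriver lying on the bench, 150 mm long (bystander)
- brush: Loose small brush lying on the bench, 120 mm long (bystander)
- loupe: Loose black eye loupe standing on the bench, 38 mm across, 34 mm high (bystander)
- jar: Loose amber glass jar, 52 mm across, 70 mm high (bystander)
- tin: Loose steel tin, 70 mm across, 50 mm high (bystander)
- old_movement: Loose old clock movement with a white dial, 56 mm across, 18 mm high, on the bench (bystander, not the clock to be worked on)
Things that resemble listed ones, but are neither listed nor needed, are in the scene too. What is shaped like the part that bears board but orange or purple is not meant.

How it is judged:
By the outcome, as a careful person would: the job done as asked, in the order asked, and still so for the second after the job is handed in, with the robot touching nothing.
It also fails if it takes over 72 s, if anything falls off the work surface, if the arm or the gripper's body presses on something with over 40 N, if the wrist force passes 120 N, or if a joint passes its speed limit or range.

## Working session

There is one attempt and no reset: what is moved stays moved. The work goes in short steps, Python scripts to look and compute and a tool call to move; the robot and the scene stay as the last step left them, time stands still between calls to the robot, and variables do not carry over. Pictures are saved under pics/ and viewed, at most 10 in all, crops included, and the job is handed in when it is done.

Besides the shell and the picture viewer there is one more tool, called as name(argument=value, ...) on one line, values as JSON. move_arm: Moves the arm, as the interface text tells. Its arguments: {"type":"object","properties":{"rows":{"type":"array"},"fingers":{"type":"number"},"newtons":{"type":"number"}},"required":["rows"]}

```bash
mkdir -p pics; ls; python3 - <<'E'
from bench import r
import cv2,numpy as np
np.set_printoptions(precision=4,suppress=True)
print(r.get_obs(),r.tips_ahead)
for n in("scene","top"):
    cv2.imwrite(f"pics/{n}0.png",r.grab_frame(n)); print(r.camera_params(n))
E
```

```text
pics
{'clock': 0.0, 'joints': array([-1.4341,  0.4778,  0.0223,  1.5564, -0.0115,  1.1093, -0.0831]), 'qvel': array([-0.0012,  0.0013,  0.0004,  0.0017,  0.0001, -0.0016,  0.0008]), 'tau': array([ -0.0017, -59.6446,   1.6069, -28.12  ,   0.0125,   0.0093,
        -0.    ]), 'tcp_pos': array([0.1635, 0.6543, 0.2443]), 'orientation': array([-0.3835, -3.118 ,  0.0029]), 'contact_force': array([ 0.4555, -0.9111, -0.4944]), 'moment': array([0.007 , 0.0075, 0.0477]), 'gripper_force': 0.0, 'grip_width': 0.08551837065540811} 0.014
{'fx': 453.18777757078664, 'fy': 453.18777757078664, 'cx': 317.0105189935241, 'cy': 209.9697337298556, 'k1': 0.03323749080533665, 'world_from_camera': array([[-0.4264,  0.7155, -0.5534,  1.1279],
       [ 0.9045,  0.3446, -0.2514,  0.3016],
       [ 0.0109, -0.6077, -0.7941,  1.0304],
       [ 0.    ,  0.    ,  0.    ,  1.    ]])}
{'fx': 494.79623093449, 'fy': 494.79623093449, 'cx': 322.9491321442231, 'cy': 200.92127374791067, 'k1': -0.022579159286746937, 'world_from_camera': array([[-0.0066, -0.9828,  0.1844,  0.2906],
       [-1.    ,  0.0066, -0.0008,  0.0066],
       [-0.0005, -0.1844, -0.9829,  1.2482],
       [ 0.    ,  0.    ,  0.    ,  1.    ]])}
```

View pics/scene0.png

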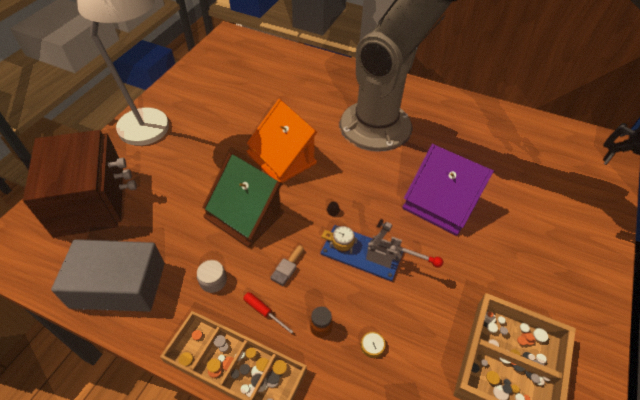

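View pics/top0.png

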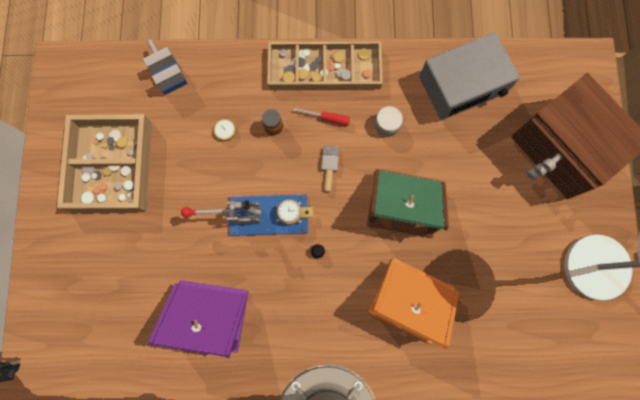

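The top view shows the blue fixture at (268,215) with the clock at (289,211), its lug at right (308,212), and the red knob at (187,212). There are three similar boards: green (410,200), orange (416,303) and purple (200,318). The green one is meant. The old movement at (224,130) is a bystander.

```bash
cat > h.py <<'E'
from bench import r
import cv2,numpy as np
from scipy.spatial.transform import Rotation as R
np.set_printoptions(precision=4,suppress=True)
P={n:r.camera_params(n) for n in("scene","top")}
def ray(n,uv):
    p=P[n];K=np.array([[p["fx"],0,p["cx"]],[0,p["fy"],p["cy"]],[0,0,1.]])
    x=cv2.undistortPoints(np.array([[uv]],float),K,np.array([p["k1"],0,0,0,0.]))[0,0]
    T=p["world_from_camera"];d=T[:3,:3]@[x[0],x[1],1];return T[:3,3],d/np.linalg.norm(d)
def onz(n,uv,z):
    o,d=ray(n,uv);return o+d*(z-o[2])/d[2]
def tri(a,b):
    (o1,d1),(o2,d2)=ray("scene",a),ray("top",b)
    s=np.linalg.lstsq(np.c_[d1,-d2],o2-o1,rcond=None)[0];p,q=o1+s[0]*d1,o2+s[1]*d2
    return (p+q)/2,np.linalg.norm(p-q)
def proj(n,X):
    p=P[n];T=np.linalg.inv(p["world_from_camera"]);c=T[:3,:3]@X+T[:3,3];x=c[:2]/c[2];x=x*(1+p["k1"]*(x@x))
    return np.array([p["fx"]*x[0]+p["cx"],p["fy"]*x[1]+p["cy"]])
def blobs(img,lo,hi,amin=15):
    h=cv2.cvtColor(img,cv2.COLOR_BGR2HSV);m=cv2.inRange(h,np.array(lo),np.array(hi))
    cs,_=cv2.findContours(m,cv2.RETR_EXTERNAL,cv2.CHAIN_APPROX_NONE)
    return sorted([c for c in cs if cv2.contourArea(c)>amin],key=cv2.contourArea,reverse=True)
def cen(c):
    m=cv2.moments(c);return np.array([m["m10"],m["m01"]])/m["m00"]
E
python3 - <<'E'
from h import *
for n in("scene","top"):
    im=cv2.imread(f"pics/{n}0.png")
    for nm,lo,hi in(("blue",(105,150,60),(120,255,255)),("green",(60,80,30),(90,255,255)),("red",(0,200,110),(4,255,255)),("white",(10,0,150),(40,90,255))):
        for c in blobs(im,lo,hi)[:7]:
            print(n,nm,cen(c),cv2.contourArea(c),cv2.boundingRect(c))
            if nm in("blue","green") and cv2.contourArea(c)>1000: print(cv2.approxPolyDP(c,5,True)[:,0].tolist(),cv2.minAreaRect(c))
s=cv2.imread("pics/scene0.png");t=cv2.imread("pics/top0.png")
a=cv2.resize(s[205:285,310:450],None,fx=4,fy=4,interpolation=cv2.INTER_CUBIC)
b=cv2.resize(t[185:245,175:320],None,fx=4,fy=4,interpolation=cv2.INTER_CUBIC)
c=np.zeros((560,580,3),np.uint8);c[:320,:560]=a;c[320:]=b
cv2.imwrite("pics/fx.png",c)
c=np.zeros((360,800,3),np.uint8);c[:,:360]=cv2.resize(s[150:240,200:290],(360,360),interpolation=cv2.INTER_CUBIC);c[:,370:730]=cv2.resize(t[160:250,365:455],(360,360),interpolation=cv2.INTER_CUBIC)
cv2.imwrite("pics/bd.png",c)
E
```

```text
scene blue [149.9146  58.2474] 341.5 (131, 46, 39, 32)
scene blue [243.3676   3.2515] 112.0 (231, 0, 27, 11)
scene red [256.2889 303.5962] 236.5 (244, 293, 26, 24)
scene red [435.9325 261.004 ] 84.0 (429, 257, 14, 10)
scene white [99.6015  9.4518] 795.0 (77, 0, 46, 22)
scene white [134.8781 128.831 ] 723.0 (116, 111, 47, 31)
scene white [209.3495 271.5426] 423.0 (197, 261, 26, 22)
scene white [152.8048 116.305 ] 353.5 (137, 108, 30, 19)
scene white [372.91   342.8593] 292.5 (363, 333, 21, 20)
scene white [343.1857 234.4232] 228.0 (334, 227, 20, 16)
scene white [285.0745 266.669 ] 145.5 (277, 259, 17, 16)
top green [409.7678 199.7585] 2685.0 (376, 172, 68, 56)
[[381, 172], [376, 215], [443, 225], [439, 183]] ((411.5087585449219, 199.9540557861328), (71.24293518066406, 43.87778854370117), 10.784297943115234)
top white [473.5047  67.7034] 3626.0 (428, 32, 92, 72)
top white [598.7602 266.9853] 3059.5 (568, 234, 65, 67)
top white [  8.0454 203.9559] 2885.0 (0, 120, 25, 231)
top white [332.6966 381.5523] 1325.0 (285, 364, 88, 36)
top white [389.5771 118.0822] 474.5 (377, 106, 26, 25)
top white [288.7356 210.4041] 367.5 (278, 200, 30, 22)
top white [155.6928  53.8194] 280.5 (143, 39, 29, 28)
```

View pics/fx.png

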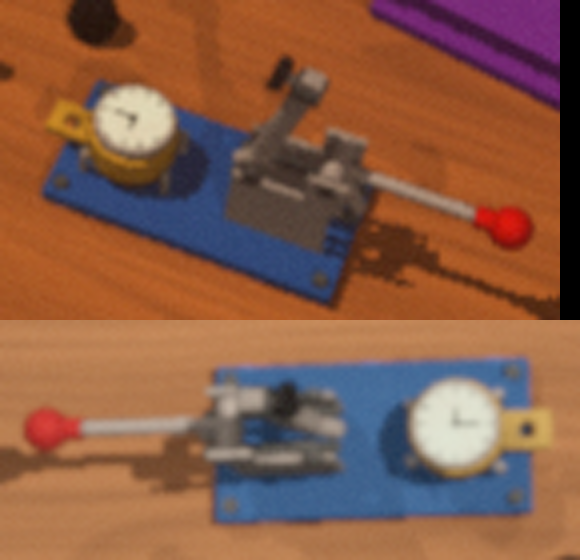

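View pics/bd.png

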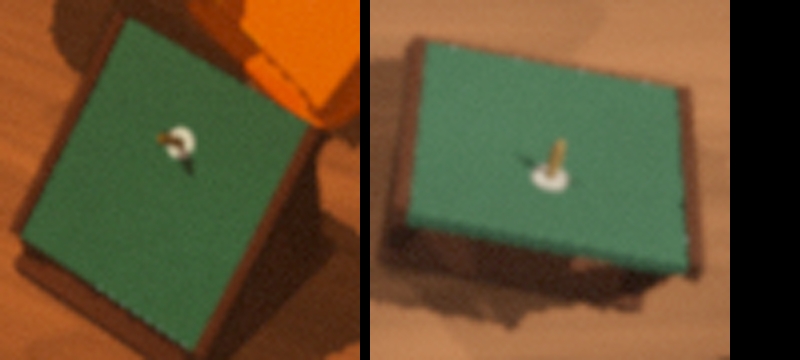

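The crops confirm the scene. The clock's glass is at scene (343,235) and top (289,211), with the lug hole at scene (328,235) and top (307,212). The knob is at scene (438,262) and top (186,212). The green board's peg foot, on a white disc, is at scene (245,186) and top (410,204.5), and its tip is at scene (240,184.5) and top (412.5,195.5).

```bash
python3 - <<'E'
from h import *
s=cv2.imread("pics/scene0.png");t=cv2.imread("pics/top0.png")
for n,im in(("scene",s),("top",t)):
    for nm,lo,hi in(("red",(0,190,90),(5,255,255)),("red2",(175,150,80),(180,255,255)),("blue",(95,120,50),(125,255,255)),("green",(45,60,25),(95,255,255))):
        for c in blobs(im,lo,hi,25)[:3]:
            print(n,nm,cen(c),cv2.contourArea(c),cv2.boundingRect(c),cv2.minAreaRect(c) if nm[0]!='r' else '')
print("knob",tri((437.7,261.7),(186.2,212.5)))
print("glass",tri((343.5,234.7),(288.7,210.8)),onz("top",(288.7,210.8),.056),onz("scene",(343.5,234.7),.056))
print("eye",tri((328,235),(306.7,212)),onz("top",(306.7,212),.028),onz("scene",(328,235),.028))
pc=np.array([onz("top",p,.012) for p in((228.7,197.5),(307.5,195),(307.5,233),(228.2,235.5))]);print("plate",pc,pc.mean(0))
print([np.linalg.norm(pc[i]-pc[i-1]) for i in range(4)])
foot,e=tri((245,185.7),(410,204.5));tip,e2=tri((240,184.5),(412.5,195.5));print("peg",foot,e,tip,e2,np.linalg.norm(tip-foot),(tip-foot)/np.linalg.norm(tip-foot))
# board corners: lower-left(+y), lower-right, upper-right, upper-left
for a,b in (((249.5,237.5),(443.7,182)),((205.5,209),(379.5,170)),((232,154.5),(374,215.5)),((277.5,181),(445,228))): print(tri(a,b),tri((0,0),b)[1])
E
```

```text
scene red [256.5961 303.8693] 255.0 (244, 292, 27, 25) 
scene red [436.0115 261.0211] 87.0 (429, 257, 14, 10) 
scene blue [143.7933  62.2977] 1226.5 (118, 41, 53, 47) ((142.89007568359375, 60.991241455078125), (39.78551483154297, 52.53275680541992), 41.423667907714844)
scene blue [359.8216 258.9696] 717.5 (322, 233, 73, 47) ((361.7086486816406, 251.8003692626953), (74.75161743164062, 30.988544464111328), 20.924503326416016)
scene blue [250.814    6.0441] 453.5 (230, 0, 46, 17) ((252.5, 8.0), (16.0, 45.0), 90.0)
scene green [240.3066 195.2032] 3054.0 (206, 155, 70, 82) ((240.0000457763672, 195.50001525878906), (50.535133361816406, 66.18760681152344), 26.56505012512207)
top red [334.0455 119.9286] 77.0 (322, 115, 26, 10) 
top blue [268.0837 218.2825] 1147.0 (230, 196, 77, 39) ((267.56768798828125, 214.9631805419922), (36.978023529052734, 76.40287017822266), 88.02507019042969)
top blue [174.0997  86.4467] 48.5 (164, 81, 21, 12) ((174.20001220703125, 86.4000015258789), (2.683281421661377, 22.360679626464844), 63.43495178222656)
top blue [240.7358 212.7987] 26.5 (237, 210, 12, 6) ((242.5,
[... 565 characters left out ...]
0.045  0.012 ]
 [0.4357 0.2442 0.012 ]] [0.4868 0.145  0.012 ]
[np.float64(0.09725851834908827), np.float64(0.20085820439451377), np.float64(0.09733328081529205), np.float64(0.19927901303590667)]
peg [ 0.4945 -0.1981  0.1078] 0.00014852960130980476 [ 0.5116 -0.2005  0.1294] 0.0008006538590566087 0.027653486609319978 [ 0.6162 -0.087   0.7828]
(array([ 0.5599, -0.2441, -0.0389]), np.float64(0.14552851802202438)) 0.38186213099601185
(array([ 0.6019, -0.1749,  0.1377]), np.float64(0.11400010560959183)) 0.4200179185961275
(array([ 0.482 , -0.154 ,  0.2278]), np.float64(0.12264138248553658)) 0.4731990825663903
(array([ 0.4237, -0.215 ,  0.0794]), np.float64(0.1390393190135378)) 0.43368311082199085
```

```bash
python3 - <<'E'
from h import *
q=[tri(a,b) for a,b in (((249.5,237.5),(379.5,170)),((205.5,209),(443.7,182)),((232,154.5),(445,228)),((277.5,181),(374,215.5)))]
c=np.array([x[0] for x in q]);print(c,[x[1] for x in q])
print("sides",[np.linalg.norm(c[i]-c[i-1]) for i in range(4)])
x=c[2]+c[3]-c[0]-c[1];y=c[0]+c[3]-c[1]-c[2];z=np.cross(x,y);print([v/np.linalg.norm(v) for v in(x,y,z)])
foot=np.array([.4945,-.1981,.1078]);print("foot rel centre",foot-c.mean(0))
o=r.get_obs();M=R.from_rotvec(o["orientation"]).as_matrix();print(M)
np.save("M0.npy",M)
a=np.degrees(np.arctan2(M[1,1],M[0,1]));print("tool y heading deg",a)
E
```

```text
[[ 0.5954 -0.1358  0.0367]
 [ 0.5638 -0.2963  0.0326]
 [ 0.4347 -0.2701  0.1384]
 [ 0.465  -0.1117  0.139 ]] [np.float64(0.0034855366805789808), np.float64(0.005825980904332119), np.float64(0.0004331822877768095), np.float64(0.0038763597577280355)]
sides [np.float64(0.1675384357886145), np.float64(0.16361365965867744), np.float64(0.16894985901853077), np.float64(0.16132012055607334)]
[array([-0.7716,  0.1496,  0.6183]), array([0.1908, 0.9815, 0.0144]), array([-0.6048,  0.1291, -0.7859])]
foot rel centre [-0.0202  0.0054  0.0211]
[[-0.9702  0.2424 -0.0003]
 [ 0.2424  0.9702 -0.0016]
 [-0.0001 -0.0016 -1.    ]]
tool y heading deg 75.97459397860304
```

```bash
cat >> h.py <<'E'
xd=np.array([.0285,-.9996,0]);nest=np.array([.4905,.0897,.022]);hinge=nest-.1325*xd+[0,0,.0614]
foot=np.array([.4945,-.1981,.1078]);yaw=np.radians(-11.5)
bz=np.array([np.sin(.7)*np.cos(yaw),np.sin(.7)*np.sin(yaw),np.cos(.7)]);bx=np.array([-np.cos(.7)*np.cos(yaw),-np.cos(.7)*np.sin(yaw),np.sin(.7)])
def knob(a): return hinge+.11*(-np.cos(a)*xd+[0,0,np.sin(a)])
def shift(X,head=None):
    o=r.get_obs();M=R.from_rotvec(o["orientation"]).as_matrix()
    h=np.degrees(np.arctan2(M[1,1],M[0,1]));tw=0 if head is None else (h-head+180)%360-180
    return np.round(np.r_[100*(M.T@(np.asarray(X)-o["tcp_pos"])),tw],2)
E
python3 - <<'E'
from h import *
k=knob(0);print(k,shift(k+[0,0,.08],1.63),shift(k+[0,0,-.005],1.63))
E
```

```text
[0.4836 0.3321 0.0834] [-38.87 -23.5    8.14  74.34] [-38.86 -23.49  16.64  74.34]
```

move_arm(rows=[-4.9,-2.9,1,9.3,-9.7,-5.9,2,18.6,-14.6,-8.8,3,27.9,-19.4,-11.8,4,37.2,-24.3,-14.7,5,46.5,-29.2,-17.6,6,55.8,-34,-20.6,7,65,-38.9,-23.5,8.1,74.3,-38.9,-23.5,8.1,74.3,-38.9,-23.5,8.1,74.3], fingers=1)

```text
clock: 1.35
tcp_pos: [0.4835, 0.3329, 0.1639]
orientation: [-2.187, -2.254, 0.001]
contact_force: [-0.6, 0.8, -0.2]
grip_width: 0.0854
gripper_force: 0.0
```

```bash
python3 - <<'E'
from h import *
print(shift(knob(0)+[0,0,-.005],1.63),r.get_obs()["joints"],r.get_obs()["clock"])
E
```

```text
[-0.08  0.01  8.55  0.09] [-1.0075  0.444   0.3891  1.868  -0.2152  0.8714 -0.4829] 1.35
```

move_arm(rows=[0,0,3,0,0,0,6,0,-0.1,0,8.5,0.1,-0.1,0,8.5,0.1])

```text
clock: 1.85
tcp_pos: [0.4816, 0.3325, 0.0777]
orientation: [-2.186, -2.255, 0.006]
contact_force: [0.1, -0.5, 0.7]
grip_width: 0.0849
gripper_force: 0.0
```

move_arm(rows=[0,0,0,0,0,0,0,0,0,0,0,0,0,0,0,0,0,0,0,0,0,0,0,0], fingers=0, newtons=60)

```text
clock: 2.6
tcp_pos: [0.4832, 0.332, 0.0803]
orientation: [-2.189, -2.251, 0.001]
contact_force: [-5.2, -0.7, 9.5]
grip_width: 0.0242
gripper_force: 58.2
```

```bash
python3 - <<'E'
from h import *
k0=knob(0)
for a in np.arange(.15,2.0,.15): print(round(a,2),100*.11*np.array([np.cos(a)-1,0,-np.sin(a)]))
print(r.tips_ahead,shift(k0+[0,0,-.005],1.63))
for a in (1.7,1.85,1.95):print(a,11*np.array([np.cos(a)-1,0,-np.sin(a)]))
E
```

```text
0.15 [-0.1235  0.     -1.6438]
0.3 [-0.4913  0.     -3.2507]
0.45 [-1.0951  0.     -4.7846]
0.6 [-1.9213  0.     -6.2111]
0.75 [-2.9514  0.     -7.498 ]
0.9 [-4.1623  0.     -8.6166]
1.05 [-5.5267  0.     -9.5417]
1.2 [ -7.0141   0.     -10.2524]
1.35 [ -8.5909   0.     -10.733 ]
1.5 [-10.2219   0.     -10.9724]
1.65 [-11.8703   0.     -10.9655]
1.8 [-13.4992   0.     -10.7123]
1.95 [-15.072    0.     -10.2186]
0.014 [ 0.    0.04  0.19 -0.04]
1.7 [-12.4173   0.     -10.9083]
1.85 [-14.0315   0.     -10.574 ]
1.95 [-15.072    0.     -10.2186]
```

move_arm(rows=[0,0,0,0,0,0,0,0,0,0,0.5,0,0,0,0.5,0], fingers=0.6)

```text
clock: 3.1
tcp_pos: [0.4838, 0.3313, 0.0737]
orientation: [-2.191, -2.252, 0.002]
contact_force: [-0.2, 0.9, 0.2]
grip_width: 0.0515
gripper_force: 0.0
```

move_arm(rows=[0,0,0,0,0,0,0,0,0,0,0,0,0,0,0,0,0,0,0,0], fingers=0)

```text
clock: 3.72
tcp_pos: [0.4832, 0.3315, 0.0744]
orientation: [-2.19, -2.251, 0.002]
contact_force: [-4.2, 0.2, 5.9]
grip_width: 0.0239
gripper_force: 58.5
```

move_arm(rows=[-0.12,0,-1.64,0,-0.49,0,-3.25,0,-1.1,0,-4.78,0,-1.92,0,-6.21,0,-2.95,0,-7.5,0,-4.16,0,-8.62,0,-5.53,0,-9.54,0,-7.01,0,-10.25,0,-7.01,0,-10.25,0])

```text
clock: 4.85
tcp_pos: [0.4884, 0.2607, 0.1789]
orientation: [2.193, 2.247, 0.008]
contact_force: [0.3, 0.0, -0.0]
grip_width: 0.0
gripper_force: 0.0
```

```bash
python3 - <<'E'
from h import *
p=r.get_obs()["tcp_pos"]-hinge
print(p@xd,p[2],np.hypot(p@xd,p[2]+.005), np.arctan2(p[2]+.005,-p@xd))
E
```

```text
-0.03849250135044091 0.09547572130337179 0.10759666924048594 1.204941074316537
```

```bash
python3 - <<'E'
from h import *
s=r.grab_frame("scene");t=r.grab_frame("top")
for n,im in(("scene",s),("top",t)):
    for lo,hi in(((0,190,90),(5,255,255)),((174,150,60),(180,255,255))):
        for c in blobs(im,lo,hi,10): print(n,cen(c),cv2.contourArea(c),cv2.boundingRect(c))
c=np.zeros((560,800,3),np.uint8);c[:280,:720]=cv2.resize(s[190:280,310:550],None,fx=3,fy=3.111)[:280,:720];c[280:,:720]=cv2.resize(t[165:258,120:360],(720,280))
cv2.imwrite("pics/a1.png",c)
E
```

```text
scene [256.5773 303.8409] 253.5 (244, 293, 27, 24)
scene [426.4872 234.4965] 71.5 (418, 229, 14, 11)
top [334.3579 120.1611] 74.5 (322, 115, 26, 10)
```

View pics/a1.png

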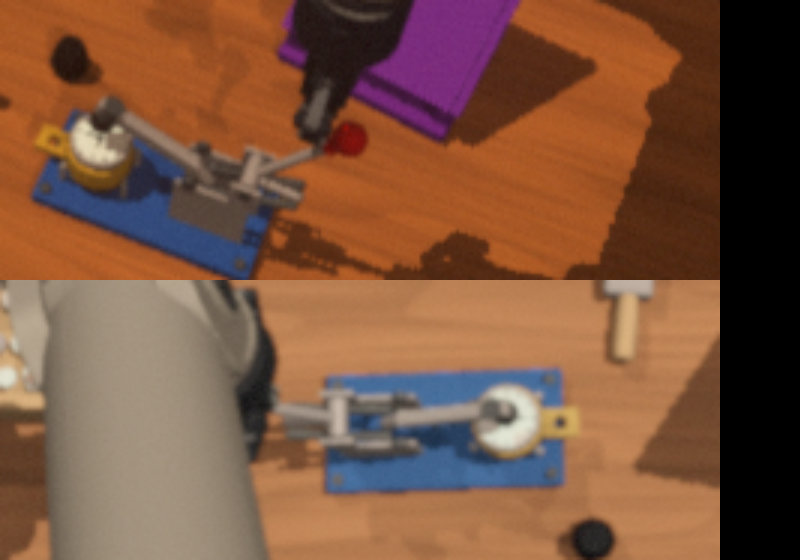

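The scene view shows the shut gripper just on the nest side of the knob, which is at about scene (427,235). The grip slipped off with the lever partly raised, so I'll push with shut fingers instead.

```bash
python3 - <<'E'
from h import *
yd=np.array([.9996,.0285,0])
o,d=ray("scene",(426.5,234.5));p=o+d*((hinge-o)@yd)/(d@yd);v=p-hinge
print(p,np.linalg.norm(v),"angle",np.arctan2(v[2],-v@xd))
k=p;print(shift(k+[0,0,.06]),shift(k-.045*xd+[0,0,.06],1.63),shift(k-.045*xd,1.63))
for a in(1,1.2,1.4,1.6,1.75,1.85,1.95):print(a,knob(a),shift(knob(a)))
E
```

```text
[0.4849 0.2863 0.1721] 0.10952318645966165 angle 0.9443036339516434
[ 2.4  -0.15 -5.41  0.  ] [ 6.9  -0.16 -5.4  -0.06] [ 6.88 -0.18  0.6  -0.06]
1 [0.485  0.2816 0.176 ] [ 1.91 -0.17  0.2   0.  ]
1.2 [0.4856 0.262  0.1859] [-0.05 -0.16 -0.8   0.  ]
1.4 [0.4862 0.2408 0.1918] [-2.16 -0.16 -1.39  0.  ]
1.6 [0.4868 0.2189 0.1934] [-4.35 -0.16 -1.55  0.  ]
1.75 [0.4873 0.2025 0.1916] [-5.99 -0.16 -1.39  0.  ]
1.85 [0.4876 0.1918 0.1891] [-7.06 -0.16 -1.14  0.  ]
1.95 [0.4879 0.1814 0.1856] [-8.11 -0.16 -0.78  0.  ]
```

move_arm(rows=[0,0,-3,0,0,-0.1,-5.5,0,3,-0.2,-5.5,0,6.5,-0.2,-5.5,0,6.5,-0.2,-2.5,0,6.5,-0.2,0,0,6.5,-0.2,0,0,5.5,-0.2,0,0])

```text
clock: 5.95
tcp_pos: [0.4829, 0.3177, 0.1777]
orientation: [2.189, 2.254, 0.003]
contact_force: [1.2, -0.5, -0.3]
grip_width: -0.0001
gripper_force: 0.0
```

move_arm(rows=[-1,0,0,0,-2,0,0,0,-3,0,0,0,-4,0,0,0,-5,0,0,0,-5.5,0,0,0])

```text
clock: 6.7
tcp_pos: [0.4845, 0.2624, 0.1776]
orientation: [-2.19, -2.252, -0.005]
contact_force: [0.1, 6.7, 4.3]
grip_width: 0.0002
gripper_force: 3.0
```

move_arm(rows=[-0.8,0.1,0,0,-1.6,0.1,0,0,-2.4,0.1,0,0,-3.2,0.1,0,0,-4,0.1,0,0,-4.6,0.1,0,0,-4.8,0.1,0,0])

```text
clock: 7.58
tcp_pos: [0.4857, 0.217, 0.1766]
orientation: [-2.186, -2.252, -0.005]
contact_force: [0.2, 14.1, -6.6]
grip_width: -0.0002
gripper_force: 7.1
```

move_arm(rows=[-0.3,0,0,0,-0.3,0,0,0,-0.3,0,0,0])

```text
clock: 7.95
tcp_pos: [0.4857, 0.2169, 0.1766]
orientation: [-2.182, -2.255, -0.009]
contact_force: [0.8, 17.9, -8.8]
grip_width: 0.0003
gripper_force: 8.9
```

move_arm(rows=[2,0,0,0,6,0,0,0,6,0,0,0,6,0,0,0,6,0,0,0,6,0,-4,0,6,0,-8,0])

```text
clock: 8.82
tcp_pos: [0.4847, 0.2691, 0.2574]
orientation: [2.193, 2.25, -0.002]
contact_force: [0.4, 1.1, 0.3]
grip_width: 0.0001
gripper_force: 0.0
```

```bash
python3 - <<'E'
from h import *
yd=np.array([.9996,.0285,0])
s=r.grab_frame("scene")
for c in blobs(s,(0,190,60),(5,255,255),10):
    o,d=ray("scene",cen(c));p=o+d*((hinge-o)@yd)/(d@yd);v=p-hinge
    print(cen(c),p,np.linalg.norm(v),"angle",np.arctan2(v[2],-v@xd))
cv2.imwrite("pics/a2.png",cv2.resize(s[180:300,300:480],None,fx=4,fy=4))
E
```

```text
[256.5795 303.9175] [ 0.4999 -0.2396 -0.6291] 0.849102661255533 angle -2.1459762105958093
[387.9444 217.1167] [0.4876 0.1917 0.1869] 0.10791353429180744 angle 1.8566899082452164
```

View pics/a2.png

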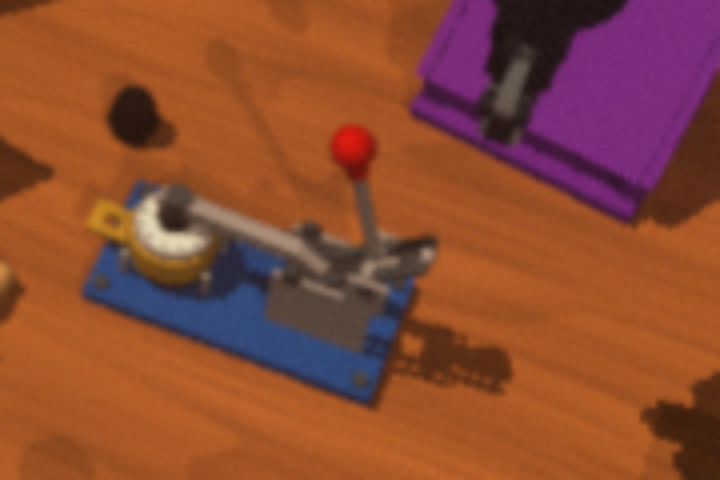

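move_arm(rows=[-4,0,0,0,-8,0.1,0,0,-11.6,0.2,0,0,-11.6,0.2,4,0,-11.6,0.2,7.8,0,-11.6,0.2,7.8,0,-11,0.2,7.8,0])

```text
clock: 9.75
tcp_pos: [0.4906, 0.1601, 0.18]
orientation: [2.192, 2.249, 0.002]
contact_force: [-0.0, -0.3, 0.8]
grip_width: -0.0001
gripper_force: 0.0
```

move_arm(rows=[0.8,0,0,0,1.6,0,0,0,2.4,0,0,0,3.2,0,0,0,4,0,0,0,4.8,0,0,0,5.8,0,-0.2,0,6.8,0,-0.3,0,7.8,0,-0.3,0,9,0,-0.3,0])

```text
clock: 11.0
tcp_pos: [0.4871, 0.2505, 0.1815]
orientation: [2.191, 2.251, -0.002]
contact_force: [0.7, -2.6, -1.9]
grip_width: -0.0001
gripper_force: 1.3
```

```bash
cat > k.py <<'E'
from h import *
yd=np.array([.9996,.0285,0])
s=r.grab_frame("scene")
for c in blobs(s,(0,190,50),(6,255,255),5):
    o,d=ray("scene",cen(c));p=o+d*((hinge-o)@yd)/(d@yd);v=p-hinge
    if abs(np.linalg.norm(v)-.11)<.02: print(cen(c),p,np.linalg.norm(v),"angle",np.arctan2(v[2],-v@xd))
E
python3 k.py
```

```text
[420.7528 230.6423] [0.4853 0.2715 0.1789] 0.10747112910588928 angle 1.0937392221266997
```

move_arm(rows=[1,0,0,0,2,0,0,0,2.5,0,0,0,2.5,0,0,0,2,0,-2,0,2,0,-4,0,6,0,-4,0,6,0,-4,0])

```text
clock: 12.05
tcp_pos: [0.4849, 0.315, 0.2224]
orientation: [-2.184, -2.256, -0.005]
contact_force: [-0.6, -0.5, 0.8]
grip_width: -0.0004
gripper_force: 0.0
```

```bash
python3 k.py; python3 - <<'E'
from h import *
for a in(.7,.5,.3,.15,0,-.03): print(a,knob(a),shift(knob(a)+[0,0,.0275],1.63))
E
```

```text
[428.8255 238.327 ] [0.4847 0.2941 0.1611] 0.10594413404870222 angle 0.8237639993458785
0.7 [0.4843 0.3062 0.1543] [-0.64 -0.11  4.03  0.12]
0.5 [0.484  0.3186 0.1361] [ 0.59 -0.11  5.85  0.12]
0.3 [0.4837 0.3272 0.1159] [ 1.45 -0.11  7.87  0.12]
0.15 [0.4836 0.3309 0.0998] [ 1.81 -0.11  9.48  0.12]
0 [0.4836 0.3321 0.0834] [ 1.93 -0.11 11.12  0.12]
-0.03 [0.4836 0.3321 0.0801] [ 1.93 -0.11 11.45  0.12]
```

move_arm(rows=[-0.8,-0.1,1.5,0,-0.8,-0.1,3,0,-0.6,-0.1,4,0,0,-0.1,5,0,0.6,-0.1,6,0,1.1,-0.1,7,0,1.5,-0.1,8.2,0,1.8,-0.1,9.5,0,1.9,-0.1,10.8,0,1.9,-0.1,11.2,0])

```text
clock: 13.35
tcp_pos: [0.4838, 0.3289, 0.1098]
orientation: [-2.191, -2.251, 0.003]
contact_force: [-7.7, -3.7, 29.2]
grip_width: 0.0
gripper_force: 15.0
```

move_arm(rows=[0,0,0.1,0,0,0,0.2,0])

```text
clock: 13.6
tcp_pos: [0.4839, 0.3289, 0.1097]
orientation: [-2.191, -2.25, 0.002]
contact_force: [-10.0, -4.2, 30.6]
grip_width: 0.0001
gripper_force: 15.6
```

```bash
python3 k.py
```

```text
[435.1339 262.3482] [0.4837 0.3276 0.0767] 0.10571730569311617 angle -0.06368250252786087
```

move_arm(rows=[0,0,-3,0,0,0,-8,0,0,0,-14,0,0,0,-14,0], fingers=0.6)

```text
clock: 14.15
tcp_pos: [0.4865, 0.33, 0.2519]
orientation: [2.192, 2.25, 0.012]
contact_force: [0.3, 0.2, -0.5]
grip_width: 0.0514
gripper_force: 0.0
```

```bash
python3 k.py; python3 - <<'E'
from h import *
s=r.grab_frame("scene");t=r.grab_frame("top")
C={}
for n,im,(x0,y0,x1,y1) in(("scene",s,(315,215,365,265)),("top",t,(270,190,325,235))):
    h=cv2.cvtColor(im,cv2.COLOR_BGR2HSV)[y0:y1,x0:x1]
    w=cv2.inRange(h,np.array((5,0,140)),np.array((60,95,255)))
    cs=max(cv2.findContours(w,cv2.RETR_EXTERNAL,cv2.CHAIN_APPROX_NONE)[0],key=cv2.contourArea)
    hull=cv2.convexHull(cs);C[n]=cen(hull)+[x0,y0];print(n,C[n],cv2.contourArea(hull),cv2.fitEllipse(cs))
print(tri(C["scene"],C["top"]))
c=np.zeros((400,800,3),np.uint8);c[:,:400]=cv2.resize(s[215:265,315:365],(400,400),interpolation=cv2.INTER_CUBIC);c[:,400:]=cv2.resize(t[187:237,275:325],(400,400),interpolation=cv2.INTER_CUBIC);cv2.imwrite("pics/a3.png",c)
E
```

```text
[435.8901 261.0745] [0.4837 0.3281 0.083 ] 0.10597571027163859 angle -0.0039630620621278435
scene [343.2821 235.1714] 247.0 ((28.21873664855957, 20.175216674804688), (16.026010513305664, 19.244577407836914), 95.24856567382812)
top [289.9963 210.3871] 452.5 ((19.69198226928711, 20.422754287719727), (21.107149124145508, 26.825822830200195), 78.25328063964844)
(array([0.4915, 0.0878, 0.0518]), np.float64(0.0024524653829587806))
```

View pics/a3.png

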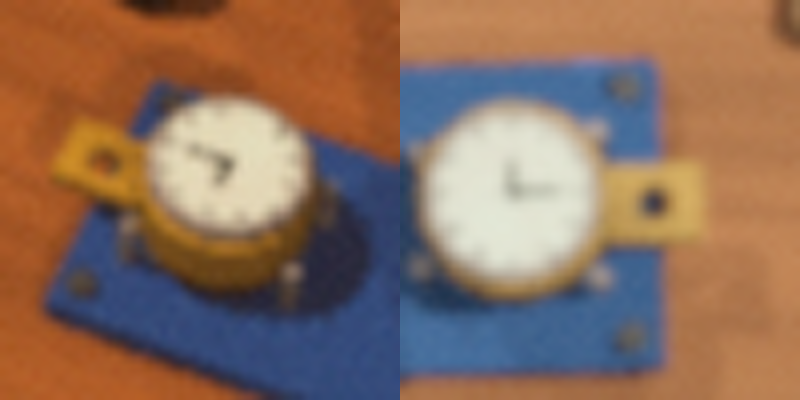

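The picture shows the clock unmoved, with its hole at scene (328,235) and top (307,212.4). The glass is now home at about z 0.052, and the lever is open again. Next I'll grip the lug by its edges.

```bash
python3 - <<'E'
from h import *
print(shift([.4918,.0434,.12],1.63),shift([.4918,.0434,.033],1.63))
E
```

```text
[-28.52   0.09  12.69  -0.07] [-28.51   0.11  21.39  -0.07]
```

move_arm(rows=[-5,0,0,0,-10,0,0,0,-15,0,0,0,-20,0,0,0,-25,0,0,0,-28.5,0,3,0,-28.5,0,7,0,-28.5,0,12,0,-28.5,0,12,0,-28.5,0,12,0])

```text
clock: 15.55
tcp_pos: [0.4921, 0.0443, 0.1283]
orientation: [2.191, 2.251, -0.001]
contact_force: [0.0, 0.6, 0.8]
grip_width: 0.0515
gripper_force: 0.0
```

```bash
python3 - <<'E'
from h import *
print(r.get_obs()["joints"],shift([.4918,.0434,.033],1.63))
E
```

```text
[-0.6418  0.3747  0.5199  2.1138 -0.2789  0.7189  0.0871] [-0.09 -0.02  9.53 -0.08]
```

move_arm(rows=[0,0,3,0,-0.1,0,6,0,-0.1,0,8.5,0,-0.1,0,9.5,0,-0.1,0,9.5,0])

```text
clock: 16.18
tcp_pos: [0.4927, 0.0438, 0.0336]
orientation: [2.19, 2.252, 0.002]
contact_force: [-0.5, 0.1, -0.2]
grip_width: 0.0508
gripper_force: 0.0
```

move_arm(rows=[0,0,0,0,0,0,0,0,0,0,0,0,0,0,0,0,0,0,0,0], fingers=0, newtons=30)

```text
clock: 16.8
tcp_pos: [0.4927, 0.0438, 0.0337]
orientation: [2.19, 2.251, 0.002]
contact_force: [-1.4, -0.5, 7.1]
grip_width: 0.023
gripper_force: 31.7
```

move_arm(rows=[0,0,-0.5,0,0,0,-1.5,0,0,0,-3,0,0,0,-5,0,0,0,-8,0,0,0,-11,0,0,0,-14,0,0,0,-17,0,0,0,-17,0])

```text
clock: 17.92
tcp_pos: [0.4932, 0.0437, 0.2052]
orientation: [2.19, 2.25, 0.007]
contact_force: [-0.0, -0.6, -3.5]
grip_width: 0.0228
gripper_force: 30.7
```

```bash
python3 - <<'E'
from h import *
o=r.get_obs();print(o["moment"],o["contact_force"])
s=r.grab_frame("scene");t=r.grab_frame("top")
u=proj("scene",o["tcp_pos"]).astype(int);v=proj("top",o["tcp_pos"]).astype(int);print(u,v)
c=np.zeros((400,800,3),np.uint8);c[:,:400]=cv2.resize(s[u[1]-45:u[1]+55,u[0]-50:u[0]+50],(400,400),interpolation=cv2.INTER_CUBIC);c[:,400:]=cv2.resize(t[v[1]-50:v[1]+50,v[0]-50:v[0]+50],(400,400),interpolation=cv2.INTER_CUBIC);cv2.imwrite("pics/a4.png",c)
E
```

```text
[-0.102  -0.0056  0.0414] [-0.0225 -0.5898 -3.5183]
[329 192] [305 197]
```

View pics/a4.png

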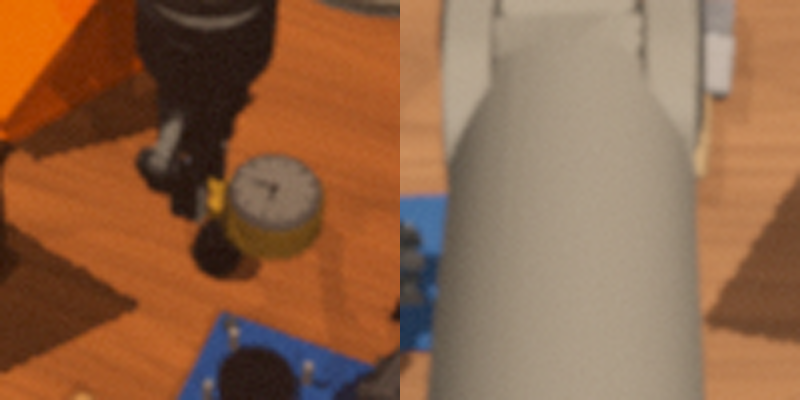

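The clock is held by its lug, still almost flat, with its face at about (277,190) in the crop. It needs to tip 0.7 rad about the pads, so I'll loosen the grip to let it swing.

move_arm(rows=[0,0,0,0,0,0,0,0,0,0,0,0,0,0,0,0], newtons=20)

```text
clock: 18.52
tcp_pos: [0.4919, 0.0435, 0.2026]
orientation: [-2.191, -2.251, 0.001]
contact_force: [0.2, -0.1, -3.4]
grip_width: 0.0226
gripper_force: 30.7
```

```bash
cat > f.py <<'E'
from h import *
o=r.get_obs();print(o["moment"],o["contact_force"],o["gripper_force"])
s=r.grab_frame("scene");u=proj("scene",o["tcp_pos"]).astype(int)
x0,y0=u[0]-25,u[1]-30;h=cv2.cvtColor(s,cv2.COLOR_BGR2HSV)[y0:y0+80,x0:x0+80]
m=cv2.inRange(h,np.array((0,0,90)),np.array((180,75,255)))
for c in sorted(cv2.findContours(m,0,cv2.CHAIN_APPROX_NONE)[0],key=cv2.contourArea)[-2:]:
    if len(c)>5: print(cv2.contourArea(c),cv2.fitEllipse(c),x0,y0)
b=cv2.inRange(h,np.array((18,150,60)),np.array((32,255,255)));p=cv2.findNonZero(b);print("brass",len(p),cv2.boundingRect(p),p.mean(0)+[x0,y0],u)
E
python3 f.py
```

```text
[-0.1046 -0.0129 -0.0512] [ 0.1924 -0.1148 -3.3596] 30.7165860501118
8.5 ((33.92375946044922, 66.45093536376953), (4.352847099304199, 5.974515914916992), 55.182403564453125) 304 162
20.5 ((16.169130325317383, 21.290311813354492), (2.5645949840545654, 13.504602432250977), 21.009931564331055) 304 162
brass 9 (28, 31, 12, 17) [[333.8889 197.5556]] [329 192]
```

move_arm(rows=[0,0,0,0,0,0,0,0,0,0,0,0,0,0,0,0], fingers=0, newtons=20)

```text
clock: 19.08
tcp_pos: [0.492, 0.0437, 0.2028]
orientation: [-2.191, -2.252, -0.0]
contact_force: [1.2, 0.1, -2.6]
grip_width: 0.0228
gripper_force: 30.7
```

move_arm(rows=[0,0,0,0,0,0,0,0,0,0,0,0], fingers=0.1, newtons=20)

```text
clock: 19.45
tcp_pos: [0.492, 0.0436, 0.2028]
orientation: [-2.191, -2.252, -0.0]
contact_force: [-0.5, 0.7, -3.6]
grip_width: 0.023
gripper_force: 30.7
```

```bash
python3 f.py
```

```text
[-0.1496 -0.0453  0.026 ] [-0.4949  0.6705 -3.6156] 30.717823749873787
10.0 ((33.93992614746094, 67.13158416748047), (4.250924587249756, 7.318058013916016), 28.134340286254883) 304 162
23.5 ((16.3201904296875, 20.99477767944336), (3.39306640625, 12.129647254943848), 21.824169158935547) 304 162
brass 12 (27, 30, 12, 14) [[333.6667 196.0833]] [329 192]
```

move_arm(rows=[0,0,-6,0,0,0,0,0,0,0,-6,0,0,0,0,0,0,0,-6,0,0,0,0,0,0,0,-6,0,0,0,-6,0,0,0,-6,0])

```text
clock: 20.62
tcp_pos: [0.4919, 0.0438, 0.2629]
orientation: [-2.19, -2.252, -0.001]
contact_force: [0.1, -0.3, -2.6]
grip_width: 0.023
gripper_force: 21.5
```

```bash
python3 f.py;  python3 - <<'E'
from h import *
o=r.get_obs();u=proj("scene",o["tcp_pos"]).astype(int);s=r.grab_frame("scene")
cv2.imwrite("pics/a5.png",cv2.resize(s[u[1]-45:u[1]+55,u[0]-50:u[0]+50],(500,500),interpolation=cv2.INTER_CUBIC))
E
```

```text
[-0.0045  0.0213 -0.0233] [ 0.1369 -0.316  -2.578 ] 21.548928692936897
13.5 ((15.564720153808594, 18.889923095703125), (2.796872138977051, 10.680608749389648), 20.353422164916992) 305 145
brass 89 (13, 42, 11, 14) [[322.6517 192.4045]] [330 175]
```

```bash
cat >> h.py <<'E'
def hang(u,h):  # TCP target for eye (mid-lug) at u up-slope of peg, h out of board (m)
    f=np.arcsin(min(max(h-.003,0)/.073,np.sin(.87)))
    return foot+u*bx+h*bz+.003*(np.cos(f)*bx+np.sin(f)*bz)+[0,0,.0087]
E
python3 - <<'E'
from h import *
for u,h in((-.03,.085),(-.03,.05)): print(hang(u,h),shift(hang(u,h),-101.5))
E
```

```text
[ 0.5706 -0.2136  0.1652] [-25.94   7.22   9.71 103.08]
[ 0.548  -0.209   0.1384] [-25.42   4.98  12.39 103.08]
```

move_arm(rows=[-2.6,0.7,0,10.3,-5.2,1.4,0,20.6,-7.8,2.2,0,30.9,-10.4,2.9,0,41.2,-13,3.6,0,51.5,-15.6,4.3,0,61.8,-18.2,5,0,72.2,-20.8,5.8,0,82.5,-23.4,6.5,0,92.8,-25.9,7.2,0,103.1])

```text
clock: 21.98
tcp_pos: [0.571, -0.2137, 0.2621]
orientation: [-3.124, 0.324, 0.001]
contact_force: [0.9, -0.2, -2.2]
grip_width: 0.0229
gripper_force: 21.6
```

move_arm(rows=[0,0,0,0,0,0,0,0,0,0,0,0])

```text
clock: 22.35
tcp_pos: [0.571, -0.212, 0.2625]
orientation: [-3.125, 0.311, 0.001]
contact_force: [-0.3, -0.0, -3.1]
grip_width: 0.0228
gripper_force: 21.6
```

```bash
python3 f.py;  python3 - <<'E'
from h import *
o=r.get_obs();print(o["joints"]);u=proj("scene",o["tcp_pos"]).astype(int);s=r.grab_frame("scene")
cv2.imwrite("pics/a6.png",cv2.resize(s[u[1]-40:u[1]+80,u[0]-60:u[0]+60],(600,600),interpolation=cv2.INTER_CUBIC))
print(u)
for a,h in((-.03,.085),(-.03,.07),(-.03,.055),(-.03,.045),(-.02,.042),(-.01,.038),(0,.036),(0,.033)): print(a,h,shift(hang(a,h),-101.5))
E
```

```text
[0.0061 0.0189 0.0327] [-0.3248 -0.0012 -3.0991] 21.572287939488888
3.0 ((54.0, 56.0), (1.632993221282959, 2.8284270763397217), 135.0) 189 132
14.0 ((57.0378532409668, 52.25702667236328), (3.627739906311035, 7.235916614532471), 149.67779541015625) 189 132
brass 83 (19, 22, 52, 48) [[224.5904 176.1566]] [214 162]
[-0.4696  0.5359  1.0408  1.7464 -0.5036  1.1553 -1.0475]
[214 162]
-0.03 0.085 [-0.02  0.14  9.76  0.08]
-0.03 0.07 [-0.98  0.14 10.91  0.08]
-0.03 0.055 [-1.97  0.14 12.05  0.08]
-0.03 0.045 [-2.67  0.14 12.83  0.08]
-0.02 0.042 [-3.64  0.14 12.42  0.08]
-0.01 0.038 [-4.68  0.14 12.09  0.08]
0 0.036 [-5.59  0.14 11.6   0.08]
0 0.033 [-5.79  0.14 11.83  0.08]
```

View pics/a6.png

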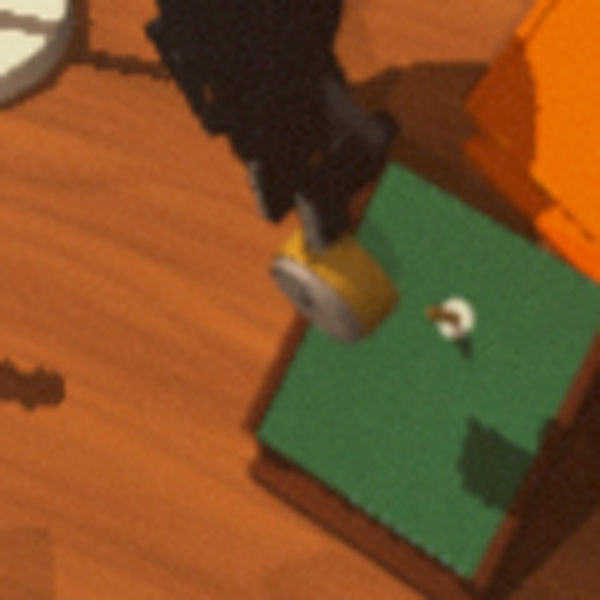

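The view shows the clock hanging freely by its lug, face downhill at about (315,298), beside the peg tip at about (432,315). Now I'll lower it until the case edge touches the board, then drag it uphill to the peg.

move_arm(rows=[0,0.1,4,0,0,0.1,8,0,0,0.1,9.8,0,-1,0.1,10.9,0,-1.5,0.1,11.5,0,-2,0.1,12,0,-2.3,0.1,12.4,0,-2.7,0.1,12.8,0,-2.7,0.1,12.8,0])

```text
clock: 23.58
tcp_pos: [0.5552, -0.2126, 0.1446]
orientation: [3.122, -0.314, 0.04]
contact_force: [8.3, 2.9, 40.4]
grip_width: 0.0228
gripper_force: 43.0
```

```bash
python3 - <<'E'
from h import *
for a,h in((-.02,.042),(-.01,.038),(0,.036),(0,.033),(0,.028),(0,.024),(0,.02),(0,.015),(0,.012)): print(a,h,shift(hang(a,h),-101.5))
E
```

```text
-0.02 0.042 [-2.11 -0.21  0.55  0.01]
-0.01 0.038 [-3.14 -0.21  0.19  0.01]
0 0.036 [-4.03 -0.21 -0.32  0.01]
0 0.033 [-4.24 -0.21 -0.09  0.01]
0 0.028 [-4.59 -0.21  0.29  0.01]
0 0.024 [-4.87 -0.21  0.6   0.01]
0 0.02 [-5.15 -0.21  0.91  0.01]
0 0.015 [-5.5  -0.21  1.3   0.01]
0 0.012 [-5.71 -0.21  1.53  0.01]
```

move_arm(rows=[1.44,0,-1.4,0,1.44,0,-1.4,0,2.75,0,-0.2,0,2.4,0,-0.1,0,2,0,0,0,1.6,0,-0.1,0,1.2,0,-0.2,0,0.8,0,-0.3,0,0.3,0,-0.4,0,-0.2,0,-0.5,0])

```text
clock: 24.82
tcp_pos: [0.5423, -0.2086, 0.1399]
orientation: [3.125, -0.316, 0.001]
contact_force: [5.2, -1.3, -1.0]
grip_width: 0.0229
gripper_force: 38.2
```

```bash
cat > g.py <<'E'
from h import *
o=r.get_obs();p=o["tcp_pos"]-[0,0,.0087]-foot;by=np.cross(bz,bx)
print("u,y,h of pivot",p@bx,p@by,p@bz,"F board",o["contact_force"]@bx,o["contact_force"]@by,o["contact_force"]@bz,"M",o["moment"]@by)
for a,h in((-.03,.05),(-.02,.045),(-.012,.041),(-.005,.038),(0,.036),(0,.033),(0,.028),(0,.024),(0,.02),(0,.015),(0,.012)): print(a,h,shift(hang(a,h),-101.5))
E
python3 g.py
```

```text
u,y,h of pivot -0.022375968332157832 0.0007830778400372152 0.04941753047585262 F board -4.73008780594295 0.28398831122629353 2.646366359634536 M 1.4160489498144426
-0.03 0.05 [ 0.57 -0.08  0.15 -0.03]
-0.02 0.045 [-0.54 -0.08 -0.11 -0.03]
-0.012 0.041 [-1.43 -0.08 -0.31 -0.03]
-0.005 0.038 [-2.17 -0.08 -0.53 -0.03]
0 0.036 [-2.69 -0.08 -0.69 -0.03]
0 0.033 [-2.9  -0.08 -0.46 -0.03]
0 0.028 [-3.24 -0.08 -0.07 -0.03]
0 0.024 [-3.51 -0.08  0.25 -0.03]
0 0.02 [-3.79 -0.08  0.56 -0.03]
0 0.015 [-4.12 -0.08  0.96 -0.03]
0 0.012 [-4.33 -0.08  1.2  -0.03]
```

move_arm(rows=[-0.5,0,-0.1,0,-1,0,-0.2,0,-1.4,0,-0.3,0,-1.8,-0.1,-0.4,0,-2.2,-0.1,-0.5,0,-2.7,-0.1,-0.7,0,-2.7,-0.1,-0.7,0])

```text
clock: 25.7
tcp_pos: [0.5157, -0.202, 0.1472]
orientation: [-3.125, 0.316, 0.001]
contact_force: [2.2, -0.8, 5.9]
grip_width: 0.0229
gripper_force: 38.3
```

```bash
python3 g.py; python3 - <<'E'
from h import *
o=r.get_obs();u=proj("scene",foot).astype(int);s=r.grab_frame("scene")
cv2.imwrite("pics/a7.png",cv2.resize(s[u[1]-30:u[1]+40,u[0]-45:u[0]+35],(800,700)[:2] if 0 else (680,595),interpolation=cv2.INTER_CUBIC))
print(u,proj("scene",foot),proj("scene",foot+.027*bz))
E
```

```text
u,y,h of pivot 0.003247359769938129 -0.0003776539397237909 0.03736073771652196 F board 1.9903167440889007 0.33386580196440896 5.980526609527431 M 0.6253102223080491
-0.03 0.05 [ 3.31  0.04  0.88 -0.04]
-0.02 0.045 [ 2.19  0.04  0.62 -0.04]
-0.012 0.041 [ 1.31  0.04  0.42 -0.04]
-0.005 0.038 [ 0.56  0.04  0.2  -0.04]
0 0.036 [ 0.04  0.04  0.04 -0.04]
0 0.033 [-0.16  0.04  0.27 -0.04]
0 0.028 [-0.5   0.04  0.67 -0.04]
0 0.024 [-0.78  0.04  0.98 -0.04]
0 0.02 [-1.05  0.04  1.3  -0.04]
0 0.015 [-1.39  0.04  1.69 -0.04]
0 0.012 [-1.59  0.04  1.93 -0.04]
[244 185] [244.9918 185.6802] [239.5618 184.5705]
```

View pics/a7.png

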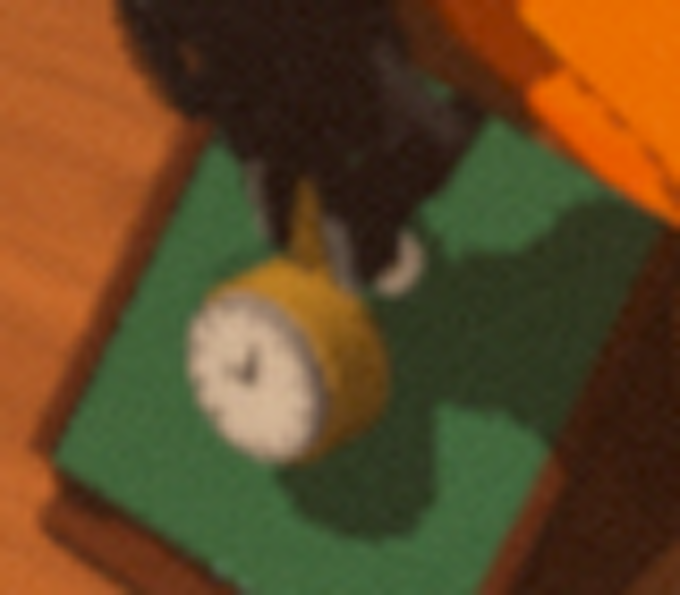

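The clock leans on the board face outward, with its lug over the hidden peg tip and the peg's white foot disc visible at about (400,260). I'll ease down along the peg.

move_arm(rows=[-0.1,0,0.2,0,-0.2,0,0.3,0,-0.3,0,0.4,0,-0.4,0,0.55,0,-0.5,0,0.7,0,-0.5,0,0.7,0])

```text
clock: 26.5
tcp_pos: [0.5113, -0.2015, 0.1402]
orientation: [-3.126, 0.316, -0.0]
contact_force: [2.4, -0.9, 4.4]
grip_width: 0.0227
gripper_force: 38.8
```

```bash
python3 g.py|sed -n '1p;8,12p'
```

```text
u,y,h of pivot 0.0021516891712943156 -5.0515767438917645e-05 0.029156926882651236 F board 0.8558676883601557 0.40298482616231635 5.0224807149839785 M 0.8208717425768863
0 0.028 [-0.06  0.01 -0.03 -0.05]
0 0.024 [-0.33  0.01  0.28 -0.05]
0 0.02 [-0.6   0.01  0.6  -0.05]
0 0.015 [-0.94  0.01  0.99 -0.05]
0 0.012 [-1.14  0.01  1.23 -0.05]
```

move_arm(rows=[-0.15,0,0.15,0,-0.3,0,0.3,0,-0.45,0,0.45,0,-0.6,0,0.6,0,-0.6,0,0.6,0])

```text
clock: 27.12
tcp_pos: [0.5067, -0.2001, 0.1344]
orientation: [3.126, -0.315, 0.004]
contact_force: [5.0, -0.7, 3.4]
grip_width: 0.0232
gripper_force: 38.8
```

```bash
python3 g.py|sed -n '1p;10,12p'
```

```text
u,y,h of pivot 0.0020717194513932176 -0.0004854892117858473 0.02161457623555761 F board -1.6965775480065641 -0.3174026944745638 5.855173766704818 M 1.553118539720477
0 0.02 [-0.12  0.05  0.02 -0.01]
0 0.015 [-0.46  0.05  0.41 -0.01]
0 0.012 [-0.67  0.05  0.65 -0.01]
```

move_arm(rows=[-0.15,0,0.15,0,-0.3,0,0.3,0,-0.45,0,0.4,0,-0.6,0,0.55,0,-0.6,0,0.55,0])

```text
clock: 27.75
tcp_pos: [0.5005, -0.1986, 0.1287]
orientation: [-3.126, 0.315, -0.002]
contact_force: [5.4, -1.0, 3.1]
grip_width: 0.0227
gripper_force: 38.9
```

```bash
python3 g.py|sed -n '1p;12p'
```

```text
u,y,h of pivot 0.0032711683337685047 -0.0006871605331791502 0.013147987495445249 F board -2.2478320910496388 -0.11246751722179271 5.899812293145729 M 1.4221557574119648
0 0.012 [-0.03  0.07  0.08 -0.  ]
```

move_arm(rows=[0.2,0,0.15,0,0.4,0,0.3,0,0.4,0,0.3,0])

```text
clock: 28.12
tcp_pos: [0.5019, -0.199, 0.1256]
orientation: [-3.123, 0.316, 0.005]
contact_force: [-2.5, 3.4, 14.4]
grip_width: 0.0228
gripper_force: 40.2
```

```bash
python3 g.py|sed -n '1p'
```

```text
u,y,h of pivot 0.00012038721408580422 -0.000598524550390455 0.011746615493489893 F board 11.72954469351783 -2.85848868080236 9.002405019136175 M -0.4167868911949695
```

move_arm(rows=[-0.2,0,-0.15,0,-0.2,0,-0.15,0])

```text
clock: 28.38
tcp_pos: [0.5012, -0.199, 0.1267]
orientation: [-3.125, 0.315, 0.001]
contact_force: [3.1, -0.4, 2.9]
grip_width: 0.0227
gripper_force: 38.8
```

move_arm(rows=[0,0,0,0,0,0,0,0,0,0,0,0,0,0,0,0], fingers=0.6)

```text
clock: 28.88
tcp_pos: [0.5011, -0.1991, 0.1266]
orientation: [-3.126, 0.316, 0.001]
contact_force: [-0.0, -0.7, 0.1]
grip_width: 0.0516
gripper_force: 0.0
```

move_arm(rows=[0,0,-1,0,0,0,-3,0,0,0,-6,0,0,0,-10,0,-5,0,-14,0,-5,-5,-16,0,-5,-10,-16,0,-5,-15,-16,0,-5,-20,-16,0,-5,-20,-16,0])

```text
clock: 30.12
tcp_pos: [0.4933, 0.0109, 0.2875]
orientation: [-3.127, 0.304, -0.001]
contact_force: [0.3, -0.9, -0.2]
grip_width: 0.0513
gripper_force: 0.0
```

```bash
python3 - <<'E'
from h import *
s=r.grab_frame("scene");t=r.grab_frame("top")
C={}
for n,im in(("scene",s),("top",t)):
    c0=proj(n,foot-.043*bx+.03*bz);x0,y0=(c0-28).astype(int)
    h=cv2.cvtColor(im,cv2.COLOR_BGR2HSV)[y0:y0+56,x0:x0+56]
    m=cv2.inRange(h,np.array((0,0,120)),np.array((60,110,255)))
    cs=sorted(cv2.findContours(m,0,cv2.CHAIN_APPROX_NONE)[0],key=cv2.contourArea)[-2:]
    for c in cs: print(n,cen(cv2.convexHull(c))+[x0,y0],cv2.contourArea(cv2.convexHull(c)),cv2.boundingRect(c),"expect",c0)
    C[n]=cen(cv2.convexHull(cs[-1]))+[x0,y0]
p,e=tri(C["scene"],C["top"]);v=p-foot;by=np.cross(bz,bx);print(p,e,"board coords",v@bx,v@by,v@bz)
cv2.imwrite("pics/b.png",s)
E
```

```text
scene [nan nan] 0.0 (41, 17, 1, 1) expect [231.6821 198.9544]
scene [230.884  199.1575] 281.5 (19, 19, 19, 21) expect [231.6821 198.9544]
top [409.1667 207.7604] 16.0 (19, 51, 12, 4) expect [413.15   183.6256]
top [413.2208 182.7617] 342.0 (15, 19, 27, 18) expect [413.15   183.6256]
[ 0.5477 -0.209   0.1041] 0.0008848992700214856 board coords -0.04392513024125139 4.955593386814054e-05 0.03216869284735457h.py:24: RuntimeWarning: invalid value encountered in divide
  m=cv2.moments(c);return np.array([m["m10"],m["m01"]])/m["m00"]
```

```bash
python3 - <<'E'
from h import *
by=np.cross(bz,bx)
for n in("top","scene"):
    im=cv2.cvtColor(r.grab_frame(n),cv2.COLOR_BGR2HSV)
    for y in(-.008,.008):
        print(n,y,[(int(1000*u),*[int(k) for k in im[tuple(np.round(proj(n,foot+u*bx+.006*bz+y*by)).astype(int)[::-1])]]) for u in np.arange(-.012,.026,.003)])
c=proj("top",foot+.013*bx+.006*bz);print(c,proj("top",foot+.013*bx+.014*bz),proj("scene",foot+.013*bx+.006*bz),proj("scene",foot+.013*bx+.014*bz))
E
```

```text
top -0.008 [(-12, 19, 149, 157), (-9, 19, 151, 144), (-6, 19, 151, 144), (-3, 19, 143, 159), (0, 19, 142, 180), (2, 19, 139, 192), (5, 19, 144, 188), (8, 19, 144, 188), (11, 19, 142, 172), (14, 20, 140, 142), (17, 31, 89, 117), (20, 54, 74, 120), (23, 54, 74, 120)]
top 0.008 [(-12, 19, 139, 191), (-9, 20, 140, 188), (-6, 20, 139, 182), (-3, 20, 139, 182), (0, 20, 137, 180), (2, 20, 138, 187), (5, 20, 138, 187), (8, 19, 137, 173), (11, 19, 137, 173), (14, 21, 138, 146), (17, 31, 86, 118), (20, 52, 76, 121), (23, 64, 81, 123)]
scene -0.008 [(-12, 18, 205, 169), (-9, 17, 199, 113), (-6, 18, 196, 113), (-3, 17, 204, 134), (0, 18, 204, 169), (2, 18, 204, 174), (5, 19, 205, 190), (8, 17, 205, 173), (11, 18, 201, 179), (14, 28, 134, 103), (17, 50, 108, 102), (20, 54, 106, 103), (23, 53, 105, 100)]
scene 0.008 [(-12, 19, 207, 207), (-9, 18, 202, 203), (-6, 18, 206, 151), (-3, 17, 198, 112), (0, 17, 203, 123), (2, 17, 205, 174), (5, 19, 204, 206), (8, 19, 210, 205), (11, 19, 200, 182), (14, 22, 160, 129), (17, 51, 107, 100), (20, 54, 108, 102), (23, 54, 107, 100)]
[410.4995 206.0719] [411.3189 203.4492] [245.9787 181.1062] [244.3899 180.7518]
```

```bash
python3 k.py; python3 -c "
from bench import r
print(r.hand_in())"
```

```text
[435.9579 261.1324] [0.4837 0.3283 0.0828] 0.10617415899056223 angle -0.005240708623283111
the job is handed in; nothing more can be done
None
```

The job is handed in after about 30 s of robot time: the clamp pressed the glass home, stayed locked on its own and was swung fully back open. The clock measures as hanging face outward and flat on the green board's peg; the hand-in gave no verdict.

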